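# Clear the model-forming bench

### The job

Put away the things left in front of the robot: the upper jaw model (the one with the filled-in palate) flat on its base in the left-hand bay of the two-bay tray and the lower jaw model (the open horseshoe) flat on its base in the right-hand bay, left and right as seen from the robot; the steel clamp ring flat in the round dish, and the plaster knife lying flat along the long narrow tray, either end first. Set the brittle plaster models down gently, without dropping them, and leave the bowl, the jar and the stack of blanks where they stand.

Things in the scene. Friction and masses are not known exactly. Their poses are not given: they have to be found in the camera images.
- upper_model: Off-white plaster jaw model, about 140 g, loose, flat on its base, teeth along its top. Upper: a horseshoe of teeth on a solid block, filled in between the arms (the palate). 54 long (x), 58 wide (y); rounded front at +x; flat sides at y = +-29 from x = -27 to +5: grip these, centred at x = -7. Base 30 high, teeth to 38. Origin: centre of underside, z up. Brittle: do not drop.
- lower_model: Off-white plaster jaw model, about 110 g, loose, flat on its base, teeth along its top. Lower: a horseshoe with arms 13 thick; the 32 wide space between them is empty right through. 54 long (x), 58 wide (y); rounded front at +x; flat sides at y = +-29 from x = -27 to +5: grip these, centred at x = -7. Base 30 high, teeth to 38. Origin: centre of underside, z up. Brittle: do not drop.
- clamp_ring: Plain steel ring, axis upright, loose, about 120 g: 62 outer diameter, 54 inner diameter, 30 high. Origin: on the axis, at the underside.
- knife: Plaster knife lying loose, about 70 g, 150 long along x: square wooden handle 18 wide and 18 high from x = -75 to +20, then a brass collar and a steel blade 16 wide, 3 thick, 9 above the underside, tip at x = +75. Balances near x = -20: grip the handle there, across y. Origin: under the middle of the whole length, at the underside; z up.
- model_tray: Shallow aluminium tray with a divider that makes two equal bays; fixed to the bench. Outside 90 (x) by 177 (y); walls, floor, divider 3 thick; walls and divider 10 high. Bays 84 by 84 inside, centres at y = +43.5 (left-hand bay seen from the robot) and y = -43.5 (right-hand). Origin: centre of underside, on the bench; x points away from the robot, within 17 degrees.
- ring_dish: Shallow round steel dish, fixed to the bench: 98 outer diameter, about 90 inner, floor 3 thick, rim 10 high. Origin: centre of its underside, on the bench.
- knife_tray: Long narrow shallow aluminium tray, undivided, fixed to the bench. Outside 56 (x) by 182 (y, its long way), walls and floor 3 thick, walls 8 high. Inside 50 by 176. Origin: centre of its underside, on the bench.
- mixing_bowl: Bystander, loose: dark rubber mixing bowl, 110 across the rim, 58 high, open upwards. Origin: centre of its underside. Leave alone.
- jar: Bystander, loose: jar with a white lid, 58 diameter, 72 high. Origin: centre of its underside. Leave alone.
- blanks: Bystander, loose: a neat stack of round plastic forming blanks that moves as one piece, 125 diameter, 24 high. Origin: centre of its underside. Leave alone.
There are look-alikes about, which are no part of the job. Leave any blue look-alike of the clamp_ring alone.

How it is judged:
At the end, for the whole second after the job is handed in: Upper model in the left bay, lower in the right bay (within 25 mm of the bay centre), ring in the dish (18 mm), knife in the narrow tray (20 mm): each flat on the floor (origin under 6 mm high in its holder, tilt under 0.06 rad) and at rest (under 0.02 m/s, 0.2 rad/s) (x of upper_model in the frame of model_tray between -0.025 and 0.025 m and y of upper_model in the frame of model_tray between 0.0185 and 0.0685 m and z of each of upper_model, lower_model in the frame of model_tray below 0.006 m and angle between each of upper_model, lower_model, clamp_ring, knife's own z axis and vertical below 0.06 rad and linear speed of each of upper_model, lower_model, clamp_ring, knife below 0.02 m/s and angular speed of each of upper_model, lower_model, clamp_ring, knife below 0.2 rad/s and x of lower_model in the frame of model_tray between -0.025 and 0.025 m and y of lower_model in the frame of model_tray between -0.0685 and -0.0185 m and x of clamp_ring in the frame of ring_dish between -0.018 and 0.018 m and y of clamp_ring in the frame of ring_dish between -0.018 and 0.018 m and z of clamp_ring in the frame of ring_dish below 0.006 m and x of knife in the frame of knife_tray between -0.02 and 0.02 m and y of knife in the frame of knife_tray between -0.02 and 0.02 m and z of knife in the frame of knife_tray below 0.006 m); the robot touches nothing.
It fails at once if the upper model is dropped: it falls free, out of the fingers, faster than 0.7 m/s (a fall of about 25 mm) (linear speed of upper_model above 0.7 m/s and contact force between upper_model and the fingers below 0.05 N).
It fails at once if the lower model is dropped: it falls free, out of the fingers, faster than 0.7 m/s (a fall of about 25 mm) (linear speed of lower_model above 0.7 m/s and contact force between lower_model and the fingers below 0.05 N).
It fails at once if the mixing bowl is shifted more than 30 mm (distance of mixing_bowl from where it was at the start of the episode above 0.03 m).
It fails at once if the jar is shifted more than 30 mm (distance of jar from where it was at the start of the episode above 0.03 m).
It fails at once if the stack of forming blanks is shifted more than 30 mm (distance of blanks from where it was at the start of the episode above 0.03 m).
It also fails if it takes over 112 s, if anything falls off the work surface, if the arm or the gripper's body presses on something with over 40 N, if the wrist force passes 120 N, or if a joint passes its speed limit or range.

### The arm

A 7-joint arm with a two-finger parallel gripper is mounted at the origin on the work surface. World frame = base frame: x ahead of the robot, y to its left, z up, the work surface at z = 0. Lengths are in m, angles in rad, forces in N, time in s.
With the tool pointing down it reaches from about 0.4 to 0.9 m from the base axis. Payload 5.6 kg.
Tool frame: the origin (TCP) lies on the centre line of the jaws, within the pads' length; the fingertips stand manip.tcp_to_tips ahead of it and the grasp point (between the pads) lies 6 mm ahead of it (manip.tcp_to_tips is the distance from the TCP to the fingertips, in m); z points along the fingers, y is the line along which they close (so a half turn about z gives the same grasp; the last joint's range is limited). The gripper opens to 92 mm and grips with 3 to 60 N. Pads are 20 mm wide; open, the fingers measure 128 mm over their backs; the gripper's body (75 mm by 189 mm) begins 69 mm behind the grasp point.
Start: joints at [-1.367, 0.468, -0.012, 1.603, 0.006, 1.071, -0.056], TCP at [0.159, 0.63, 0.24] pointing down, gripper open.
Joint ranges: [-2.53, 2.53], [-0.31, 2.02], [-1.57, 1.55], [0.28, 2.44], [-1.29, 4.43], [0.15, 1.84], [-2.92, 2.92]. Speed limits (rad/s): [2.57, 2.57, 3.14, 3.14, 3.14, 3.14, 3.14].

### API

Orientations are given as a unit quaternion [x, y, z, w].
In Python, from station import sense, eyes, manip gives the robot as it stands.
- The arm moves only by the shell command python3 -m jog 'ROWS' [FORCE]. ROWS is a JSON list of rows, 1 to 8 of them, each of 5 numbers: the finger opening in m, then dx, dy, dz in m, then a turn about the tool's z in rad; each row is the pose to reach, as a shift and turn from the pose commanded when the command began, along the tool's axes at that moment; what a row does not reach only later rows make up. A row lasts 1/12 s, in which the tool goes at most 0.0417 m and 0.125 rad, less where a joint would pass 70% of its speed; a pose out of reach is approached as far as the arm can. The fingers move at their own pace and stop on an object; FORCE is the grip in N (left out, the last holds). Time passes only in rows, so rows that do not move let the fingers close. It prints the time, the measured TCP pose, the force, the opening and the grip force at its end.
- sense(): the state, without advancing time (a new reading comes with each control period).
- eyes.capture(name): name is "scene" or "top" or "wrist"; returns (picture, depth): 480x640x3 uint8, red, green, blue; 480x640 float32, m along the optical axis (not along the pixel's ray), 0 where there is no reading.
- eyes.camera_model(name): a dict with "mtx" (3x3 intrinsics, pixels), "pose" (4x4, takes a point from camera to world coordinates). Camera axes: x right, y down, z forward; pixel columns grow to the right and rows downward; lengths in m; the calibration is good to about 2 mm. The wrist camera is an equidistant fisheye: a pixel r from the principal point sees the ray r / f radians off the axis. A picture is of the moment at which its call begins: read the wrist's pose just before it. camera_model takes no time and is no camera call; for the wrist camera it gives the pose at the moment of the call.
- manip.job_done(): hands the job in; it is judged then, once.
The state is a dict: "t": time; "joint_positions": joint angles; "qvel": joint speeds; "joint_efforts": joint torques, N m; "eef_pos": TCP position; "orientation": TCP orientation; "contact_force": force on the tool from outside, world axes, zero at the start; "moment": the same for the moment, N m; "finger_gap": finger opening in m; "grasp_force": force on a finger pad.
Only numpy, scipy, OpenCV 4.12 (cv2) and the standard library are available. Lean on these libraries where they do the work, as an engineer would, in place of code of your own. Each camera call takes 0.05 s, during which the arm holds its last target. There are 200 camera calls.

## Working session

There is one attempt and no reset: what is moved stays moved. The work goes in short steps, Python scripts to look and compute and a shell command to move; the robot and the scene stay as the last step left them, time stands still between calls to the robot, and variables do not carry over. Pictures are saved under pics/ and viewed, at most 14 in all, crops included, and the job is handed in when it is done.

```bash
ls; mkdir -p pics
python3 - <<'E'
from station import sense, eyes, manip
import cv2,numpy as np
for n in("scene","top"):
    p,d=eyes.capture(n);m=eyes.camera_model(n)
    np.savez(n+".npz",p=p,d=d,K=m["mtx"],T=m["pose"])
    cv2.imwrite(f"pics/{n}0.png",p[:,:,::-1]);print(n,np.round(m["mtx"],1).tolist(),np.round(m["pose"],3).tolist())
print(sense(),manip.tcp_to_tips)
E
```

```text
pics
scene [[567.2, 0.0, 308.1], [0.0, 567.2, 246.4], [0.0, 0.0, 1.0]] [[0.145, 0.739, -0.657, 1.503], [0.989, -0.103, 0.103, -0.145], [0.008, -0.665, -0.747, 1.07], [0.0, 0.0, 0.0, 1.0]]
top [[470.8, 0.0, 324.4], [0.0, 470.8, 236.4], [0.0, 0.0, 1.0]] [[0.002, -0.992, 0.125, 0.468], [-0.999, 0.002, 0.034, -0.023], [-0.034, -0.125, -0.992, 1.101], [0.0, 0.0, 0.0, 1.0]]
{'t': 0.1, 'joint_positions': array([-1.36702396,  0.46828626, -0.0116012 ,  1.60348944,  0.00601919,
        1.07139687, -0.05630626]), 'qvel': array([-6.23257896e-05, -1.40880837e-03, -1.15926439e-03, -3.45325684e-03,
       -6.47416528e-04, -5.61623659e-05, -8.65676768e-04]), 'joint_efforts': array([ 1.05564864e-03, -5.21651673e+01, -1.23154387e-02, -2.44365960e+01,
       -5.67573973e-02,  1.40933660e-02,  5.98273891e-05]), 'eef_pos': array([0.15873333, 0.6298417 , 0.23875485]), 'orientation': array([ 1.23104660e-01,  9.92393392e-01, -7.72367807e-04, -3.01649541e-05]), 'contact_force': array([ 0.13207421, -0.3445006 ,  0.1856938 ]), 'moment': array([ 1.22795223e-02,  4.36318122e-02, -6.43612143e-05]), 'grasp_force': 0.0, 'finger_gap': 0.09232287911758869} 0.025
```

View pics/scene0.png

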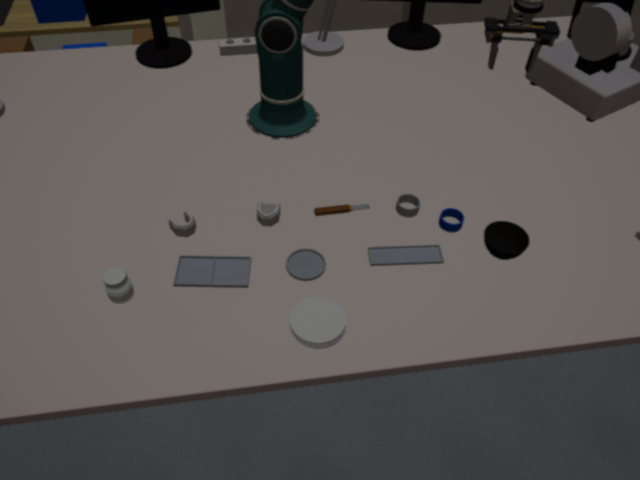

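View pics/top0.png

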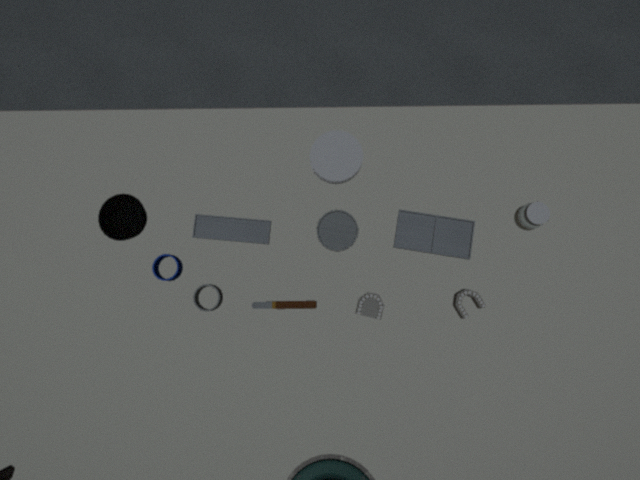

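The scene and top views agree. In the top view (up = +x, left = +y): bowl (122,217), blue ring (167,267), steel ring (208,297), knife (285,304, blade to the left), upper model (370,305), lower model (467,303). The knife tray is at (232,229), the dish at (337,231), the two-bay tray at (434,234), the jar at (535,215) and the blanks at (337,157).

```bash
cat > h.py <<'E'
import numpy as np,cv2
def world(K,T,u,v,z):  # cast ray onto plane z
    r=np.stack([(np.asarray(u)-K[0,2])/K[0,0],(np.asarray(v)-K[1,2])/K[1,1],np.ones(np.shape(u))],-1)@T[:3,:3].T
    return T[:3,3]+r*((z-T[2,3])/r[...,2])[...,None]
def hmap(d,K,T):
    v,u=np.mgrid[:480,:640]
    P=np.stack([(u-K[0,2])/K[0,0]*d,(v-K[1,2])/K[1,1]*d,d],-1)
    return P@T[:3,:3].T+T[:3,3]
E
python3 - <<'E'
from h import *
f=np.load("top.npz");K,T,p,d=f["K"],f["T"],f["p"],f["d"]
P=hmap(d,K,T);z=P[...,2]
t=z[340:400,150:500];print("table z",np.median(t),t.std())
g=cv2.GaussianBlur(p,(3,3),0).astype(int)
bg=np.median(p[330:420,150:500].reshape(-1,3),0);print(bg)
for n,m in (("height",cv2.medianBlur(((z>0.007)&(d>0)).astype(np.uint8),3)),):
    k,l,s,c=cv2.connectedComponentsWithStats(m)
    for i in range(1,k):
        if s[i,4]<60 or c[i][1]>400 or c[i][1]<120: continue
        q=P[l==i];hz=np.percentile(q[:,2],90)
        (a,b),w,an=cv2.minAreaRect(q[:,:2].astype(np.float32)*1000)
        print(n,c[i].round(),s[i,4],"rect",round(a),round(b),np.round(w),round(an,1),"z90",hz.round(4),"mean",q.mean(0).round(4))
big=[]
for x0,y0,x1,y1 in((185,195,285,300),(310,200,395,325),(385,200,495,325),(240,270,330,330)):
    big.append(cv2.resize(np.clip(p[y0:y1,x0:x1,::-1]*1.6,0,255).astype(np.uint8),(400,300),interpolation=cv2.INTER_CUBIC))
cv2.imwrite("pics/crop.png",np.vstack([np.hstack(big[:2]),np.hstack(big[2:])]))
E
```

```text
table z -0.00012444741327932718 0.07768472227697905
[106. 109. 105.]
height [336. 156.] 2241 rect 662 -15 [390. 123.] 0.6 z90 0.0266 mean [ 0.7908 -0.0134  0.0299]
height [120. 217.] 1513 rect 543 263 [581. 108.] 64.6 z90 0.057 mean [0.6487 0.4882 0.0365]
height [532. 215.] 766 rect 550 -257 [ 57. 492.] 26.1 z90 0.0743 mean [ 0.6437 -0.4451  0.0611]
height [166. 267.] 296 rect 516 193 [438.  60.] 85.2 z90 0.0314 mean [0.5315 0.3779 0.0302]
height [207. 297.] 271 rect 461 145 [336.  59.] 89.0 z90 0.0307 mean [0.4627 0.282  0.0274]
height [466. 301.] 436 rect 455 -308 [54. 59.] 29.6 z90 0.0395 mean [ 0.4555 -0.3038  0.0304]
height [370. 306.] 568 rect 452 -70 [100.  54.] 76.3 z90 0.0382 mean [ 0.4449 -0.0895  0.0338]
height [285. 305.] 478 rect 448 78 [ 24. 205.] 4.4 z90 0.0197 mean [0.4466 0.1022 0.0223]
```

View pics/crop.png

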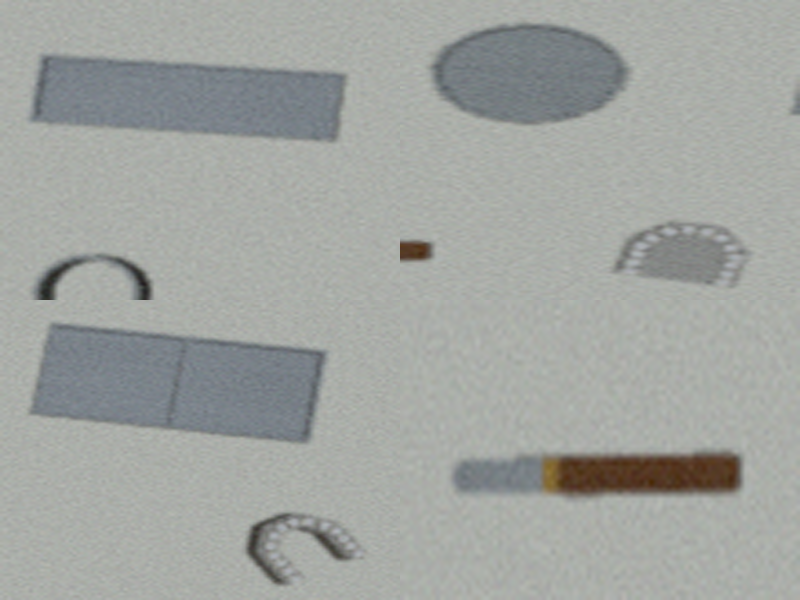

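The crops show clean tray outlines, the upper model with its front up, the lower model's front up-left, and the knife blade pointing to +y. Next I'll measure poses.

```bash
cat >> h.py <<'E'
def go(x,y,z,ang):
    """shift in tool axes to put TCP at x,y,z with tool y (closing line) at world angle ang (deg, mod 180)"""
    from station import sense
    from scipy.spatial.transform import Rotation as Rn
    s=sense();R=Rn.from_quat(s["orientation"]).as_matrix()
    d=R.T@(np.array([x,y,z])-s["eef_pos"])
    a=np.radians(ang);v=R.T@np.array([np.cos(a),np.sin(a),0])
    t=np.arctan2(-v[0],v[1]);t=(t+np.pi/2)%np.pi-np.pi/2
    print("pos",s["eef_pos"].round(4),"shift",d.round(4),"rows",int(np.ceil(max(np.linalg.norm(d)/.0417,abs(t)/.125))),"turn",t.round(3),"j7",s["joint_positions"][6].round(2))
E
python3 - <<'E'
from h import *
f=np.load("top.npz");K,T,p,d=f["K"],f["T"],f["p"].astype(int),f["d"]
P=hmap(d,K,T)
hsv=cv2.cvtColor(cv2.GaussianBlur(f["p"],(3,3),0),cv2.COLOR_RGB2HSV)
b=p[...,2]-p[...,0];bl=cv2.GaussianBlur(b.astype(np.float32),(5,5),0)
bg=cv2.GaussianBlur(f["p"],(3,3),0).astype(int).sum(2)
print("b-r bg",np.median(bl[340:400]),"tray",np.median(bl[225:235,200:260]),"sum",np.median(bg[340:400]),np.median(bg[225:235,200:260]))
th=(np.median(bl[340:400])+np.median(bl[225:235,200:260]))/2
def comp(m,box,z,name):
    x0,y0,x1,y1=box;mm=np.zeros_like(m);mm[y0:y1,x0:x1]=m[y0:y1,x0:x1]
    c=max(cv2.findContours(mm.astype(np.uint8),0,1)[0],key=cv2.contourArea)[:,0]
    W=world(K,T,c[:,0].astype(float),c[:,1].astype(float),z)[:,:2]*1000
    r=cv2.minAreaRect(W.astype(np.float32));cc=cv2.minEnclosingCircle(W.astype(np.float32))
    print(name,"rect",np.round(r[0],1),np.round(r[1],1),round(r[2],1),"circ",np.round(cc[0],1),round(cc[1],1));return W
blue=bl>th; dark=bg<np.median(bg[340:400])-25
m=blue|dark
comp(m,(185,205,280,250),.008,"ktray");comp(m,(310,205,365,258),.010,"dish");comp(m,(385,203,482,265),.010,"mtray")
comp(dark,(185,275,230,318),.015,"ring");
comp(hsv[...,1]>90,(245,290,325,318),.018,"handle");comp(hsv[...,1]>0,(0,0,2,2),0,"-")if 0 else 0
for n,(x0,y0,x1,y1),lo,hi in(("upper",(345,280,395,330),.02,.042),("lower",(445,280,495,330),.02,.042),("ring",(185,275,230,318),.02,.034),("knife",(245,290,325,318),.007,.022)):
    q=P[y0:y1,x0:x1].reshape(-1,3);q=q[(q[:,2]>lo)&(q[:,2]<hi)]
    r=cv2.minAreaRect(q[:,:2].astype(np.float32)*1000)
    print(n,"depth rect",np.round(r[0],1),np.round(r[1],1),round(r[2],1),"mean",(q.mean(0)*1000).round(1),len(q))
E
```

```text
b-r bg -1.0390625 tray 9.2578125 sum 319.0 245.0
ktray rect [623.3 233.6] [186.2  59.3] 84.9 circ [622.3 234.1] 95.7
dish rect [619.7 -15.2] [98.3 99.2] 89.9 circ [619.3 -14.7] 50.6
mtray rect [ 609.5 -239.2] [180.7  94.6] 80.8 circ [ 609.7 -239.3] 99.0
ring rect [463.4 282.5] [64.3 69.9] 1.7 circ [462.7 282.5] 36.1
handle rect [446.9  84.2] [11.3 98.5] 0.2 circ [447.6  84.2] 49.3
upper depth rect [447.  -90.6] [58.  53.7] 76.4 mean [444.8 -89.8  32. ] 566
lower depth rect [ 455.5 -307.4] [53.7 59.4] 29.9 mean [ 456.  -304.6   33.2] 375
ring depth rect [462.9 282.7] [60.8 61.2] 80.0 mean [462.8 282.4  27.5] 192
knife depth rect [446.7 106.8] [ 16.1 148.2] 0.2 mean [446.4 102.9  15.5] 471
```

```bash
python3 -c "
from h import *
go(.463,.2825,.12,76);go(.463,.2825,.039,76)"
```

```text
pos [0.1587 0.6298 0.2388] shift [-0.3799 -0.2623  0.1192] rows 12 turn -0.002 j7 -0.06
pos [0.1587 0.6298 0.2388] shift [-0.3799 -0.2622  0.2002] rows 13 turn -0.002 j7 -0.06
```

```bash
python3 -m jog '[[0.092,-0.19,-0.131,0.06,0],[0.092,-0.19,-0.131,0.06,0],[0.092,-0.19,-0.131,0.06,0],[0.092,-0.19,-0.131,0.06,0],[0.092,-0.19,-0.131,0.06,0],[0.092,-0.38,-0.262,0.119,0],[0.092,-0.38,-0.262,0.119,0],[0.092,-0.38,-0.262,0.119,0]]' 25 && python3 -c "
from h import *
go(.463,.2825,.039,76)"
```

```text
t: 0.77
eef_pos: [0.3725, 0.386, 0.1556]
orientation: [0.123, 0.992, -0.0, -0.0]
contact_force: [0.2, 0.9, 0.1]
finger_gap: 0.092
grasp_force: 0.0
pos [0.3725 0.386  0.1556] shift [-0.113  -0.0782  0.1166] rows 5 turn -0.002 j7 0.49
```

```bash
python3 -m jog '[[0.092,-0.11,-0.078,0.037,0],[0.092,-0.11,-0.078,0.037,0],[0.092,-0.11,-0.078,0.037,0],[0.092,-0.11,-0.078,0.037,0],[0.092,-0.11,-0.078,0.037,0],[0.092,-0.11,-0.078,0.037,0],[0.092,-0.11,-0.078,0.037,0]]' && python3 -c "
from h import *
from station import eyes
p,d=eyes.capture('wrist');cv2.imwrite('pics/w1.png',p[:,:,::-1])
go(.463,.2825,.039,76)"
```

```text
t: 1.35
eef_pos: [0.4584, 0.2864, 0.1192]
orientation: [0.122, 0.992, 0.0, -0.0]
contact_force: [-0.1, 0.1, 0.1]
finger_gap: 0.0917
grasp_force: 0.0
pos [0.4583 0.2869 0.1194] shift [-0.0057 -0.0032  0.0803] rows 2 turn 0.0 j7 0.76
```

View pics/w1.png

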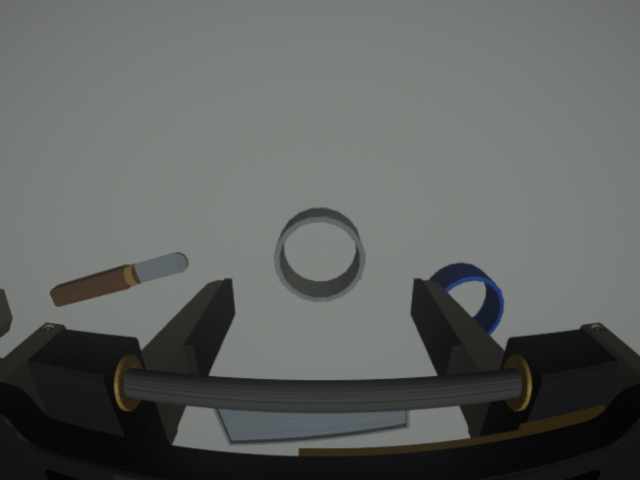

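The wrist view shows the steel ring at (320,258), centred between the fingertips at 233 and 412. The blue ring is clear at the right.

```bash
python3 -m jog '[[0.092,-0.006,-0.003,0.04,0],[0.092,-0.006,-0.003,0.07,0],[0.092,-0.006,-0.003,0.0805,0],[0.092,-0.006,-0.003,0.0805,0],[0.05,-0.006,-0.003,0.0805,0],[0.05,-0.006,-0.003,0.0805,0],[0.05,-0.006,-0.003,0.0805,0],[0.05,-0.006,-0.003,0.0805,0]]' 25 && python3 -m jog '[[0.05,0,0,0,0],[0.05,0,0,0,0],[0.05,0,0,0,0],[0.05,0,0,-0.03,0],[0.05,0,0,-0.06,0],[0.05,0,0,-0.06,0],[0.05,0,0,-0.06,0]]' && python3 -c "
from h import *
go(.6195,-.015,.10,76);go(.6195,-.015,.042,76)"
```

```text
t: 2.07
eef_pos: [0.4651, 0.2816, 0.0402]
orientation: [0.123, 0.992, 0.001, 0.001]
contact_force: [0.8, -0.1, 1.2]
finger_gap: 0.0672
grasp_force: 0.0
t: 2.65
eef_pos: [0.4653, 0.2814, 0.1003]
orientation: [0.123, 0.992, 0.001, 0.001]
contact_force: [-0.3, 0.1, -1.7]
finger_gap: 0.0614
grasp_force: 25.0
pos [0.4653 0.2814 0.1003] shift [-2.220e-01 -2.497e-01  1.000e-04] rows 9 turn -0.003 j7 0.78
pos [0.4653 0.2814 0.1003] shift [-0.2218 -0.2499  0.0581] rows 9 turn -0.003 j7 0.78
```

```bash
python3 -m jog '[[0.05,-0.01,-0.012,0,0],[0.05,-0.032,-0.036,0,0],[0.05,-0.056,-0.063,0,0],[0.05,-0.08,-0.09,0,0],[0.05,-0.104,-0.117,0,0],[0.05,-0.128,-0.144,0,0],[0.05,-0.152,-0.171,0,0],[0.05,-0.176,-0.198,0,0]]' && python3 -m jog '[[0.05,-0.02,-0.022,0,0],[0.05,-0.036,-0.04,0,0],[0.05,-0.046,-0.052,0,0],[0.05,-0.046,-0.052,0,0],[0.05,-0.046,-0.052,0,0],[0.05,-0.046,-0.052,0,0]]' && python3 -c "
from h import *
go(.6195,-.015,.042,76)"
```

```text
t: 3.32
eef_pos: [0.5861, 0.044, 0.0971]
orientation: [0.123, 0.992, -0.0, -0.001]
contact_force: [0.7, 0.4, -1.1]
finger_gap: 0.0619
grasp_force: 25.0
t: 3.82
eef_pos: [0.6175, -0.0136, 0.0979]
orientation: [0.122, 0.993, 0.001, -0.001]
contact_force: [0.3, 1.1, -0.2]
finger_gap: 0.0618
grasp_force: 25.0
pos [ 0.6175 -0.0136  0.0979] shift [-0.0024 -0.0009  0.0559] rows 2 turn -0.0 j7 1.38
```

```bash
python3 -m jog '[[0.05,-0.002,-0.001,0.02,0],[0.05,-0.002,-0.001,0.04,0],[0.05,-0.002,-0.001,0.048,0],[0.05,-0.002,-0.001,0.052,0],[0.05,-0.002,-0.001,0.0545,0],[0.05,-0.002,-0.001,0.0545,0],[0.05,-0.002,-0.001,0.0545,0]]' && python3 -m jog '[[0.08,0,0,0,0],[0.08,0,0,0,0],[0.08,0,0,0,0],[0.08,0,0,-0.03,0],[0.08,0,0,-0.07,0],[0.09,0,0,-0.1,0],[0.09,0,0,-0.1,0],[0.09,0,0,-0.1,0]]' && python3 -c "
from h import *
from station import eyes
p,d=eyes.capture('wrist');cv2.imwrite('pics/w2.png',p[:,:,::-1])
go(.4467,.088,.12,0.2);go(.4467,.088,.034,0.2)"
```

```text
t: 4.4
eef_pos: [0.6207, -0.0169, 0.0449]
orientation: [0.123, 0.992, 0.0, 0.001]
contact_force: [-0.3, 0.8, -0.8]
finger_gap: 0.0615
grasp_force: 25.0
t: 5.07
eef_pos: [0.6218, -0.0173, 0.1468]
orientation: [0.123, 0.992, 0.0, 0.003]
contact_force: [0.4, -0.2, -0.8]
finger_gap: 0.09
grasp_force: 0.0
pos [ 0.6204 -0.0173  0.1449] shift [0.1942 0.0596 0.0247] rows 11 turn 1.32 j7 1.37
pos [ 0.6204 -0.0173  0.1449] shift [0.1944 0.0595 0.1107] rows 11 turn 1.32 j7 1.37
```

View pics/w2.png

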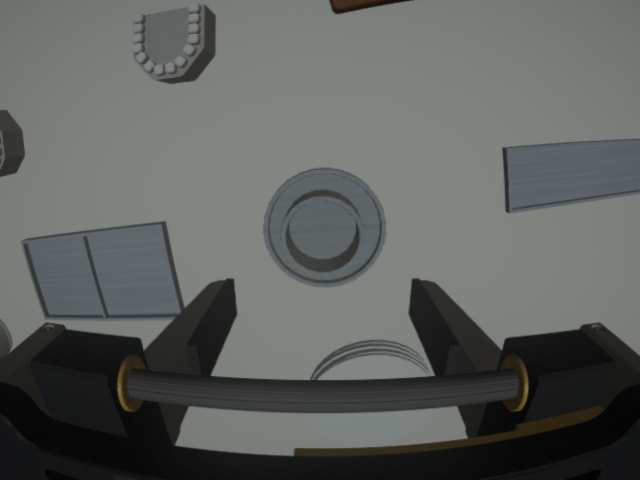

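The ring lies flat in the dish: ring at (323,232), dish at (325,228). The knife is next.

```bash
python3 -m jog '[[0.05,0.194,0.0595,0.02,1.32],[0.05,0.194,0.0595,0.02,1.32],[0.05,0.194,0.0595,0.02,1.32],[0.05,0.194,0.0595,0.02,1.32],[0.05,0.194,0.0595,0.02,1.32],[0.05,0.194,0.0595,0.02,1.32],[0.05,0.194,0.0595,0.02,1.32],[0.05,0.194,0.0595,0.02,1.32]]' && python3 -m jog '[[0.05,0,0,0,0.1],[0.05,0,0,0,0.2],[0.05,0,0,0,0.32],[0.05,0,0,0,0.32],[0.05,0,0,0,0.32]]' && python3 -c "
from h import *
from station import eyes
p,d=eyes.capture('wrist');cv2.imwrite('pics/w3.png',p[:,:,::-1])
go(.4467,.088,.034,0.2)"
```

```text
t: 5.78
eef_pos: [0.445, 0.0881, 0.123]
orientation: [0.586, 0.811, -0.001, -0.001]
contact_force: [0.1, -0.6, -0.3]
finger_gap: 0.0499
grasp_force: 0.0
t: 6.2
eef_pos: [0.4458, 0.0877, 0.1232]
orientation: [0.704, 0.71, -0.001, -0.0]
contact_force: [-0.0, -0.4, -0.3]
finger_gap: 0.0499
grasp_force: 0.0
pos [0.446  0.0877 0.1234] shift [0.0003 0.0008 0.0894] rows 3 turn 0.004 j7 -0.06
```

View pics/w3.png

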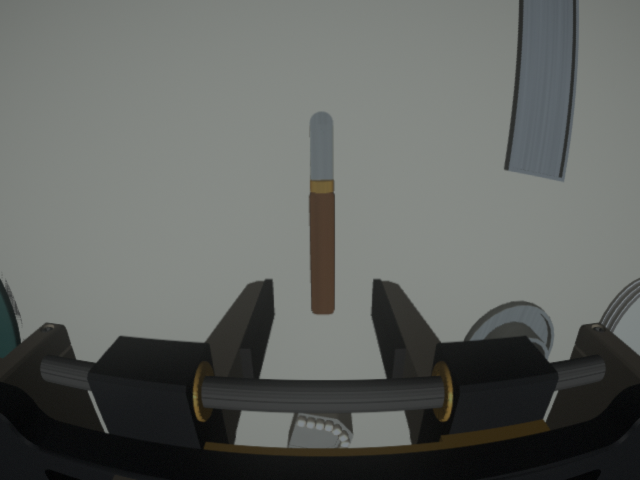

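The knife handle at column 322 is centred between the fingers (272 and 373) and square to them.

```bash
python3 -m jog '[[0.05,0,0,0.04,0],[0.05,0,0,0.075,0],[0.05,0,0,0.0895,0],[0.05,0,0,0.0895,0],[0.05,0,0,0.0895,0],[0.005,0,0,0.0895,0],[0.005,0,0,0.0895,0],[0.005,0,0,0.0895,0]]' 25 && python3 -m jog '[[0.005,0,0,0,0],[0.005,0,0,0,0],[0.005,0,0,0,0],[0.005,0,0,0,0],[0.005,0,0,-0.03,0],[0.005,0,0,-0.06,0],[0.005,0,0,-0.06,0],[0.005,0,0,-0.06,0]]' && python3 -c "
from h import *
go(.6215,.2137,.037,-5.1)"
```

```text
t: 6.92
eef_pos: [0.4476, 0.0881, 0.0358]
orientation: [0.706, 0.709, 0.001, 0.001]
contact_force: [0.5, -0.2, 0.6]
finger_gap: 0.0323
grasp_force: 0.0
t: 7.58
eef_pos: [0.4477, 0.0883, 0.0959]
orientation: [0.706, 0.709, 0.002, 0.001]
contact_force: [-0.6, -0.5, -1.2]
finger_gap: 0.0176
grasp_force: 25.0
pos [0.4477 0.0883 0.0959] shift [0.1245 0.1741 0.0597] rows 6 turn 0.093 j7 -0.01
```

```bash
python3 -m jog '[[0.005,0.01,0.014,0,0.01],[0.005,0.027,0.038,0,0.03],[0.005,0.047,0.066,0,0.05],[0.005,0.067,0.094,0,0.07],[0.005,0.087,0.122,0,0.09],[0.005,0.107,0.15,0,0.092],[0.005,0.119,0.167,0,0.092],[0.005,0.1245,0.174,0,0.092]]' && python3 -m jog '[[0.005,0,0,0,0],[0.005,0,0,0,0],[0.005,0,0,0,0],[0.005,0,0,0,0]]' && python3 -c "
from h import *
go(.6215,.2137,.0385,-5.1)
from station import eyes
p,d=eyes.capture('wrist');cv2.imwrite('pics/w4.png',p[:,:,::-1])"
```

```text
t: 8.25
eef_pos: [0.6214, 0.2152, 0.0926]
orientation: [0.737, 0.676, -0.0, -0.0]
contact_force: [-1.4, 0.1, -0.1]
finger_gap: 0.0177
grasp_force: 25.0
t: 8.58
eef_pos: [0.6191, 0.2117, 0.0945]
orientation: [0.738, 0.675, -0.001, -0.0]
contact_force: [-0.4, -0.5, -0.4]
finger_gap: 0.0175
grasp_force: 25.0
pos [0.6191 0.2117 0.0945] shift [0.0023 0.0023 0.056 ] rows 2 turn -0.0 j7 -0.21
```

View pics/w4.png

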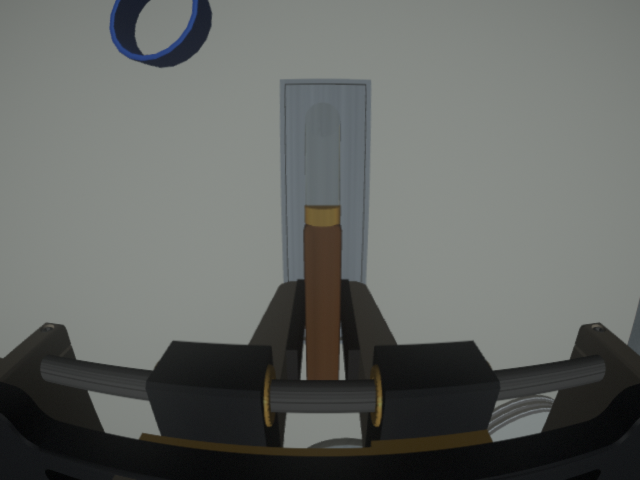

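The held knife at column 323 sits over the middle of the tray (columns 282–370), parallel to it.

```bash
python3 -m jog '[[0.005,0.002,0.002,0.02,0],[0.005,0.002,0.002,0.04,0],[0.005,0.002,0.002,0.05,0],[0.005,0.002,0.002,0.0535,0],[0.005,0.002,0.002,0.0555,0],[0.005,0.002,0.002,0.0555,0],[0.005,0.002,0.002,0.0555,0]]' && python3 -m jog '[[0.045,0,0,0,0],[0.045,0,0,0,0],[0.045,0,0,0,0],[0.045,0,0,-0.03,0],[0.045,0,0,-0.07,0],[0.09,0,0,-0.1,0],[0.09,0,0,-0.1,0],[0.09,0,0,-0.1,0]]' && python3 -c "
from h import *
go(.4402,-.089,.14,76.4)"
```

```text
t: 9.22
eef_pos: [0.623, 0.2149, 0.0401]
orientation: [0.738, 0.675, 0.001, 0.0]
contact_force: [0.2, 0.2, -1.3]
finger_gap: 0.0175
grasp_force: 25.0
t: 9.88
eef_pos: [0.6237, 0.2153, 0.1418]
orientation: [0.738, 0.675, 0.002, 0.001]
contact_force: [-0.2, -0.5, -0.8]
finger_gap: 0.0634
grasp_force: 0.0
pos [0.6237 0.2153 0.1418] shift [-3.193e-01 -1.560e-01  3.000e-04] rows 12 turn -1.421 j7 -0.23
```

```bash
python3 -m jog '[[0.092,-0.319,-0.156,0,-1.42],[0.092,-0.319,-0.156,0,-1.42],[0.092,-0.319,-0.156,0,-1.42],[0.092,-0.319,-0.156,0,-1.42],[0.092,-0.319,-0.156,0,-1.42],[0.092,-0.319,-0.156,0,-1.42],[0.092,-0.319,-0.156,0,-1.42],[0.092,-0.319,-0.156,0,-1.42]]' && python3 -m jog '[[0.092,0,0,0,-0.1],[0.092,0,0,0,-0.2],[0.092,0,0,0,-0.3],[0.092,0,0,0,-0.42],[0.092,0,0,0,-0.42],[0.092,0,0,0,-0.42]]' && python3 -c "
from h import *
from station import eyes
go(.4402,-.089,.038,76.4)
p,d=eyes.capture('wrist');cv2.imwrite('pics/w5.png',p[:,:,::-1])"
```

```text
t: 10.55
eef_pos: [0.4488, -0.0703, 0.1381]
orientation: [0.323, 0.946, -0.0, -0.001]
contact_force: [0.5, -0.9, 0.6]
finger_gap: 0.0919
grasp_force: 0.0
t: 11.05
eef_pos: [0.4505, -0.0688, 0.1383]
orientation: [0.124, 0.992, 0.0, -0.001]
contact_force: [-0.1, -1.0, 0.5]
finger_gap: 0.0919
grasp_force: 0.0
pos [ 0.4505 -0.0688  0.1383] shift [ 0.0049 -0.0221  0.1004] rows 3 turn -0.011 j7 1.48
```

View pics/w5.png

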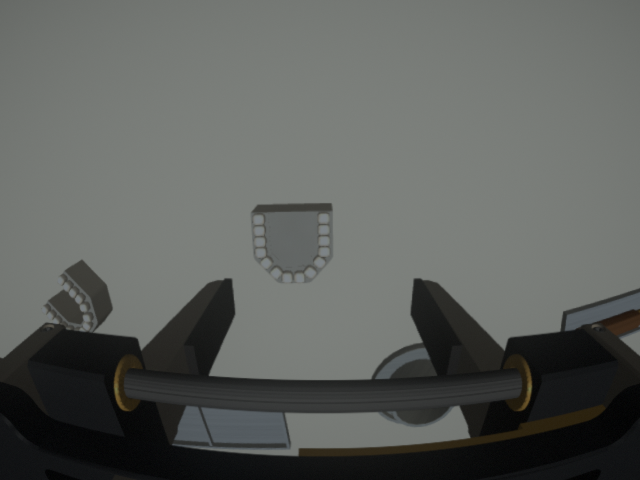

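The upper model at (292,244) is square to the jaws and 30 px (about 22 mm) off centre, which matches the computed shift.

```bash
python3 -m jog '[[0.092,0.005,-0.022,0.01,-0.011],[0.092,0.005,-0.022,0.01,-0.011],[0.092,0.005,-0.022,0.04,-0.011],[0.092,0.005,-0.022,0.06,-0.011],[0.092,0.005,-0.022,0.06,-0.011],[0.092,0.005,-0.022,0.06,-0.011],[0.092,0.005,-0.022,0.06,-0.011]]' && python3 -c "
from h import *
go(.4402,-.089,.038,76.4)"
```

```text
t: 11.68
eef_pos: [0.4417, -0.0888, 0.0798]
orientation: [0.117, 0.993, 0.0, 0.0]
contact_force: [-0.0, -0.3, -0.5]
finger_gap: 0.0922
grasp_force: 0.0
pos [ 0.4417 -0.0888  0.0798] shift [ 0.0014 -0.0005  0.0418] rows 2 turn 0.003 j7 1.57
```

```bash
python3 -m jog '[[0.092,0.001,0,0.02,0],[0.092,0.001,0,0.035,0],[0.092,0.001,0,0.0415,0],[0.092,0.001,0,0.0415,0],[0.05,0.001,0,0.0415,0],[0.05,0.001,0,0.0415,0],[0.05,0.001,0,0.0415,0],[0.05,0.001,0,0.0415,0]]' 30 && python3 -m jog '[[0.05,0,0,0,0],[0.05,0,0,0,0],[0.05,0,0,0,0],[0.05,0,0,-0.01,0],[0.05,0,0,-0.03,0],[0.05,0,0,-0.05,0],[0.05,0,0,-0.06,0],[0.05,0,0,-0.06,0]]' && python3 -c "
from h import *
# left bay centre (.6165,-.1963); grip point 7 mm behind the model centre along tray x (-9.2 deg)
a=np.radians(-9.2);go(.6165-.007*np.cos(a),-.1963-.007*np.sin(a),.041,80.8)"
```

```text
t: 12.35
eef_pos: [0.4407, -0.0888, 0.0384]
orientation: [0.117, 0.993, 0.0, 0.001]
contact_force: [-0.2, 0.5, 0.2]
finger_gap: 0.0672
grasp_force: 0.0
t: 13.02
eef_pos: [0.4415, -0.0889, 0.0998]
orientation: [0.117, 0.993, 0.0, 0.002]
contact_force: [-0.1, 0.3, -1.4]
finger_gap: 0.0578
grasp_force: 30.0
pos [ 0.4415 -0.0889  0.0998] shift [-0.1879 -0.0644  0.0595] rows 5 turn -0.074 j7 1.56
```

```bash
python3 -m jog '[[0.05,-0.012,-0.004,0,-0.01],[0.05,-0.04,-0.014,0,-0.02],[0.05,-0.07,-0.024,0,-0.03],[0.05,-0.1,-0.034,0,-0.045],[0.05,-0.13,-0.044,0,-0.06],[0.05,-0.16,-0.055,0,-0.074],[0.05,-0.18,-0.062,0,-0.074],[0.05,-0.188,-0.064,0,-0.074]]' && python3 -m jog '[[0.05,0,0,0,0],[0.05,0,0,0,0],[0.05,0,0,0,0],[0.05,0,0,0,0]]' && python3 -c "
from h import *
from station import eyes
a=np.radians(-9.2);go(.6165-.007*np.cos(a),-.1963-.007*np.sin(a),.0415,80.8)
p,d=eyes.capture('wrist');cv2.imwrite('pics/w6.png',p[:,:,::-1])"
```

```text
t: 13.68
eef_pos: [0.6097, -0.1969, 0.0964]
orientation: [0.081, 0.997, -0.001, 0.0]
contact_force: [-0.6, 0.4, -2.1]
finger_gap: 0.0575
grasp_force: 30.0
t: 14.02
eef_pos: [0.607, -0.1934, 0.0974]
orientation: [0.08, 0.997, 0.0, -0.001]
contact_force: [0.2, 0.1, -0.9]
finger_gap: 0.0578
grasp_force: 30.0
pos [ 0.607  -0.1934  0.0974] shift [-0.0029 -0.0013  0.0559] rows 2 turn 0.001 j7 1.77
```

View pics/w6.png

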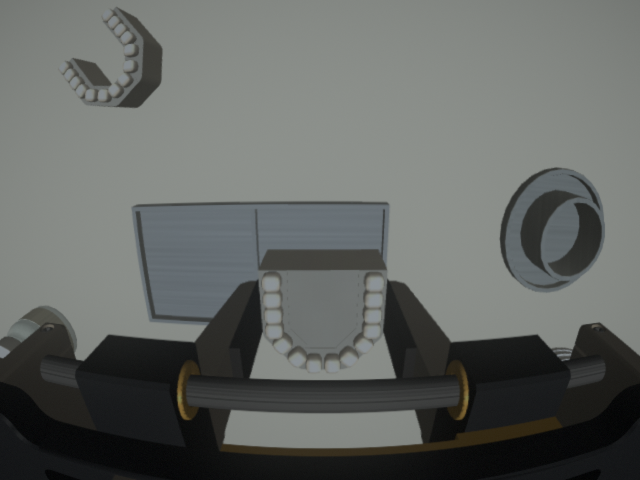

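The upper model (columns 261–386) is centred on the left bay (256–388) and parallel to the tray, so I lower it gently.

```bash
python3 -m jog '[[0.05,-0.003,-0.001,0.015,0],[0.05,-0.003,-0.001,0.03,0],[0.05,-0.003,-0.001,0.042,0],[0.05,-0.003,-0.001,0.048,0],[0.05,-0.003,-0.001,0.051,0],[0.05,-0.003,-0.001,0.053,0],[0.05,-0.003,-0.001,0.0545,0],[0.05,-0.003,-0.001,0.0545,0]]' && python3 -m jog '[[0.05,0,0,0,0],[0.05,0,0,0,0]]'
```

```text
t: 14.73
eef_pos: [0.6112, -0.1962, 0.0435]
orientation: [0.08, 0.997, -0.0, 0.0]
contact_force: [0.2, 0.1, -1.3]
finger_gap: 0.0574
grasp_force: 30.0
t: 14.9
eef_pos: [0.6113, -0.1962, 0.0437]
orientation: [0.08, 0.997, -0.0, 0.0]
contact_force: [-0.2, 0.9, -0.6]
finger_gap: 0.0576
grasp_force: 30.0
```

Not touching yet (about 2 mm left).

```bash
python3 -m jog '[[0.05,0,0,0.001,0],[0.05,0,0,0.002,0],[0.05,0,0,0.003,0],[0.05,0,0,0.003,0]]' && python3 -m jog '[[0.07,0,0,0,0],[0.07,0,0,0,0],[0.07,0,0,0,0],[0.07,0,0,-0.03,0],[0.07,0,0,-0.07,0],[0.092,0,0,-0.1,0],[0.092,0,0,-0.1,0],[0.092,0,0,-0.1,0]]' && python3 -c "
from h import *
go(.4494,-.3109,.14,119.9)"
```

```text
t: 15.23
eef_pos: [0.6111, -0.1962, 0.0411]
orientation: [0.08, 0.997, 0.0, 0.0]
contact_force: [-2.8, 0.1, 5.6]
finger_gap: 0.0575
grasp_force: 30.0
t: 15.9
eef_pos: [0.6122, -0.1965, 0.1423]
orientation: [0.08, 0.997, -0.0, 0.002]
contact_force: [0.5, 0.4, -0.5]
finger_gap: 0.0881
grasp_force: 0.0
pos [ 0.6122 -0.1965  0.1423] shift [ 0.1425 -0.1389  0.0017] rows 6 turn -0.682 j7 1.77
```

```bash
python3 -m jog '[[0.092,0.1425,-0.139,0,-0.68],[0.092,0.1425,-0.139,0,-0.68],[0.092,0.1425,-0.139,0,-0.68],[0.092,0.1425,-0.139,0,-0.68],[0.092,0.1425,-0.139,0,-0.68],[0.092,0.1425,-0.139,0,-0.68],[0.092,0.1425,-0.139,0,-0.68],[0.092,0.1425,-0.139,0,-0.68]]' && python3 -m jog '[[0.092,0,0,0,0],[0.092,0,0,0,0],[0.092,0,0,0,0]]' && python3 -c "
from h import *
from station import eyes
go(.4494,-.3109,.038,119.9)
p,d=eyes.capture('wrist');cv2.imwrite('pics/w7.png',p[:,:,::-1])"
```

```text
t: 16.57
eef_pos: [0.4478, -0.31, 0.1391]
orientation: [-0.256, 0.967, 0.001, -0.0]
contact_force: [0.7, 0.0, 0.5]
finger_gap: 0.0917
grasp_force: 0.0
t: 16.82
eef_pos: [0.449, -0.3095, 0.1398]
orientation: [-0.258, 0.966, 0.0, -0.0]
contact_force: [-0.5, 0.7, 0.1]
finger_gap: 0.0918
grasp_force: 0.0
pos [ 0.449  -0.3095  0.1398] shift [ 0.0004 -0.0015  0.1018] rows 3 turn -0.0 j7 2.65
```

View pics/w7.png

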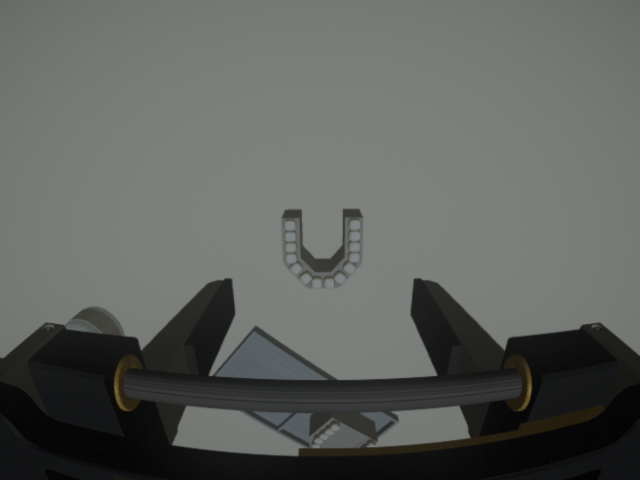

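The lower model is centred at column 322, square between the fingers (233 and 412). I descend and grip.

```bash
python3 -m jog '[[0.092,0,-0.001,0.04,0],[0.092,0,-0.001,0.07,0],[0.092,0,-0.001,0.09,0],[0.092,0,-0.001,0.101,0],[0.092,0,-0.001,0.101,0],[0.092,0,-0.001,0.101,0],[0.05,0,-0.001,0.101,0],[0.05,0,-0.001,0.101,0]]' 25 && python3 -m jog '[[0.05,0,0,0,0],[0.05,0,0,0,0],[0.05,0,0,0,0],[0.05,0,0,0,0],[0.05,0,0,0,0]]' && python3 -m jog '[[0.05,0,0,-0.01,0],[0.05,0,0,-0.03,0],[0.05,0,0,-0.05,0],[0.05,0,0,-0.06,0],[0.05,0,0,-0.06,0],[0.05,0,0,-0.06,0]]' && python3 -c "
from h import *
a=np.radians(-9.2);go(.6025-.007*np.cos(a),-.2821-.007*np.sin(a),.041,80.8)"
```

```text
t: 17.53
eef_pos: [0.4497, -0.3121, 0.0407]
orientation: [-0.257, 0.966, -0.001, 0.001]
contact_force: [-0.4, 0.8, 0.2]
finger_gap: 0.0804
grasp_force: 0.0
t: 17.95
eef_pos: [0.4488, -0.3115, 0.0397]
orientation: [-0.257, 0.966, -0.0, 0.0]
contact_force: [-0.8, 0.3, 4.7]
finger_gap: 0.0578
grasp_force: 25.0
t: 18.45
eef_pos: [0.4487, -0.3116, 0.0995]
orientation: [-0.257, 0.966, -0.0, 0.0]
contact_force: [0.1, -0.1, -1.4]
finger_gap: 0.0576
grasp_force: 24.9
pos [ 0.4487 -0.3116  0.0995] shift [-0.1426 -0.0463  0.0586] rows 6 turn 0.68 j7 2.66
```

```bash
python3 -m jog '[[0.05,-0.01,-0.003,0,0.06],[0.05,-0.03,-0.01,0,0.16],[0.05,-0.052,-0.017,0,0.26],[0.05,-0.076,-0.025,0,0.36],[0.05,-0.1,-0.032,0,0.46],[0.05,-0.12,-0.039,0,0.56],[0.05,-0.135,-0.044,0,0.64],[0.05,-0.1426,-0.0463,0,0.68]]' && python3 -m jog '[[0.05,0,0,0,0],[0.05,0,0,0,0],[0.05,0,0,0,0],[0.05,0,0,0,0]]' && python3 -c "
from h import *
from station import eyes
a=np.radians(-9.2);go(.6025-.007*np.cos(a),-.2821-.007*np.sin(a),.0415,80.8)
p,d=eyes.capture('wrist');cv2.imwrite('pics/w8.png',p[:,:,::-1])"
```

```text
t: 19.12
eef_pos: [0.5969, -0.2789, 0.0971]
orientation: [0.081, 0.997, 0.0, -0.001]
contact_force: [0.1, 0.2, -1.3]
finger_gap: 0.0574
grasp_force: 24.9
t: 19.45
eef_pos: [0.5941, -0.2814, 0.0986]
orientation: [0.08, 0.997, 0.0, -0.001]
contact_force: [-0.4, -0.7, -1.1]
finger_gap: 0.0577
grasp_force: 24.9
pos [ 0.5941 -0.2814  0.0986] shift [-0.0015  0.0007  0.0571] rows 2 turn -0.0 j7 1.93
```

View pics/w8.png

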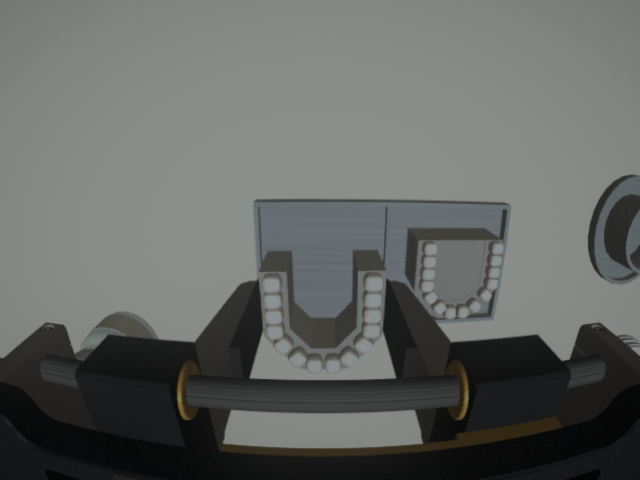

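The upper model sits flat in the left bay. The held lower model (261–386) lines up with the right bay (257–386). I lower it with a 2 mm bias away from the upper model.

```bash
python3 -m jog '[[0.05,-0.002,-0.002,0.015,0],[0.05,-0.002,-0.002,0.03,0],[0.05,-0.002,-0.002,0.042,0],[0.05,-0.002,-0.002,0.048,0],[0.05,-0.002,-0.002,0.051,0],[0.05,-0.002,-0.002,0.053,0],[0.05,-0.002,-0.002,0.054,0],[0.05,-0.002,-0.002,0.054,0]]' && python3 -m jog '[[0.05,0,0,0.001,0],[0.05,0,0,0.002,0],[0.05,0,0,0.002,0]]'
```

```text
t: 20.17
eef_pos: [0.5973, -0.2832, 0.0453]
orientation: [0.08, 0.997, -0.0, 0.0]
contact_force: [0.4, -0.4, -0.6]
finger_gap: 0.0577
grasp_force: 24.9
t: 20.42
eef_pos: [0.5972, -0.2831, 0.0434]
orientation: [0.08, 0.997, -0.0, 0.0]
contact_force: [1.0, 0.3, -1.4]
finger_gap: 0.0575
grasp_force: 24.9
```

```bash
python3 -m jog '[[0.05,0,0,0.001,0],[0.05,0,0,0.002,0],[0.05,0,0,0.002,0]]' && python3 -m jog '[[0.068,0,0,0,0],[0.068,0,0,0,0],[0.068,0,0,0,0],[0.068,0,0,-0.03,0],[0.068,0,0,-0.07,0],[0.068,0,0,-0.11,0],[0.068,0,0,-0.15,0]]' && python3 -m jog '[[0.08,0.04,0,0,0],[0.08,0.08,0,0,0],[0.08,0.12,0,0,0],[0.08,0.16,0,0,0],[0.08,0.2,0,0,0],[0.08,0.2,0,0,0],[0.08,0.2,0,0,0]]'
python3 - <<'E'
from h import *
from station import eyes
p,d=eyes.capture("top");m=eyes.camera_model("top");K,T=m["mtx"],m["pose"];P=hmap(d,K,T)
b=[cv2.resize(p[195:255,x:x+100,::-1],(800,480)) if 0 else cv2.resize(np.clip(p[195:265,x:x+100,::-1]*1.6,0,255).astype(np.uint8),(400,280),interpolation=2) for x in(185,290,390)]
cv2.imwrite("pics/f.png",np.vstack([np.hstack(b[:2]),np.hstack([b[2],b[2]*0])]))
for n,(x0,y0,x1,y1),lo,hi in(("upper",(390,205,434,262),.022,.045),("lower",(434,205,482,265),.022,.045),("ring",(312,205,363,258),.022,.037),("knife",(190,208,275,248),.011,.025)):
    q=P[y0:y1,x0:x1].reshape(-1,3);q=q[(q[:,2]>lo)&(q[:,2]<hi)]
    r=cv2.minAreaRect(q[:,:2].astype(np.float32)*1000);print(n,np.round(r[0],1),np.round(r[1],1),round(r[2],1),"zmax",np.percentile(q[:,2],95).round(4),len(q))
E
```

```text
t: 20.67
eef_pos: [0.5973, -0.2832, 0.0427]
orientation: [0.08, 0.997, 0.0, 0.0]
contact_force: [-3.3, 2.0, 8.6]
finger_gap: 0.0578
grasp_force: 25.0
t: 21.25
eef_pos: [0.5966, -0.283, 0.1923]
orientation: [0.08, 0.997, 0.0, -0.001]
contact_force: [0.7, 0.6, 0.5]
finger_gap: 0.0679
grasp_force: 0.0
t: 21.83
eef_pos: [0.398, -0.2511, 0.1915]
orientation: [0.081, 0.997, 0.0, 0.0]
contact_force: [0.4, 0.9, 0.4]
finger_gap: 0.0803
grasp_force: 0.0
upper [ 617.7 -197.4] [58.6 54.9] 81.5 zmax 0.0422 555
lower [ 605.  -284.4] [58.5 54.4] 81.3 zmax 0.0428 363
ring [618.7 -17.7] [59.8 60.4] 89.9 zmax 0.0348 155
knife [624.9 234.1] [179.4  53.9] 86.5 zmax 0.0232 457
```

View pics/f.png

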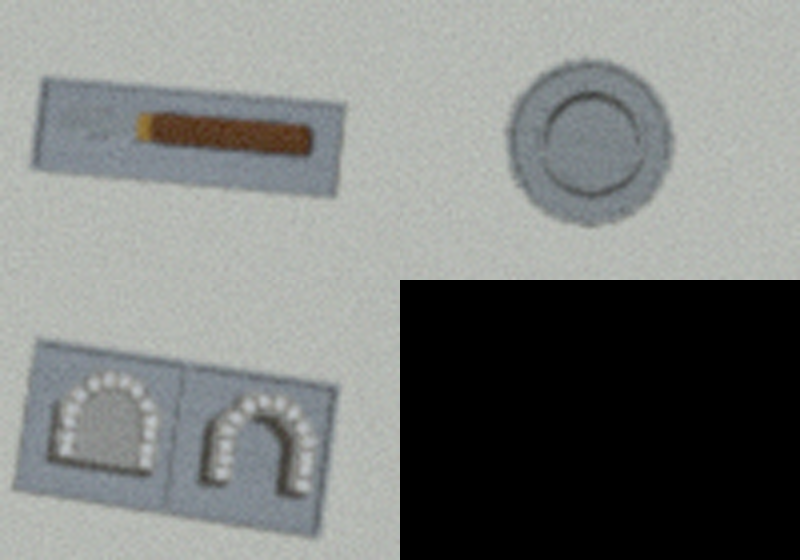

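All four lie flat and within a few mm of centre: knife at (180,128), ring at (590,143), upper model at (105,425) and lower model at (262,440) in the composite.

```bash
python3 -c "
from station import manip
print(manip.job_done())"
```

```text
the job is handed in; nothing more can be done
None
```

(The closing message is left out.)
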